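# Scrape the scallop shells off the chopping block into the scrap tray

### The arm

A 6-joint arm with a two-finger parallel gripper is mounted at the origin on the work surface. World frame = base frame: x ahead of the robot, y to its left, z up, the work surface at z = 0. Lengths are in m, angles in rad, forces in N, time in s.
With the tool pointing down it reaches from about 0.35 to 0.875 m from the base axis. Payload 4.2 kg.
Tool frame: the origin (TCP) lies midway between the tips of the shut fingers; the grasp point (between the pads) lies 19 mm behind it; z points along the fingers, y is the line along which they close (so a half turn about z gives the same grasp; the last joint's range is limited). The gripper opens to 87 mm and grips with 3 to 60 N. Pads are 19 mm wide; open, the fingers measure 117 mm over their backs; the gripper's body (75 mm by 190 mm) begins 51 mm behind the grasp point.
Start: joints at [-0.889, 0.385, 0.008, 0, -1.194, -0.259], TCP at [0.256, -0.57, 0.223] pointing down, gripper open.
Joint ranges: [-3.14, 3.14], [-1.21, 2.06], [-1.07, 1.41], [-3.16, 2.05], [-2.99, -0.16], [-3.1, 3.1]. Speed limits (rad/s): [2.79, 2.79, 3.14, 3.14, 3.14, 3.14].

### API

Orientations are given as a rotation vector (axis times angle).
In Python, from rig import arm, eyes, order gives the robot as it stands.
- The arm moves only by the tool jog_arm, never from a script. Its arguments are lists of equal length, an entry for each row: "slide": the shift along the tool's x, y, z in m, a list of three; "rotation": the turn, a rotation vector about the tool's x, y, z in rad, a list of three. A call has exactly 10 rows; each row is the pose to reach, as a shift and turn from the pose commanded when the call began, along the tool's axes at that moment; what a row does not reach only later rows make up. A row lasts 1/10 s, in which the tool goes at most 50 mm and 8.59 degrees, less where a joint would pass 70% of its speed; a pose out of reach is approached as far as the arm can. A call with a gripper value outside its range is refused whole. "fingers" is the opening, from -1 (shut) to 1 (fully open), set as the call begins (left out, the last holds). The fingers move at their own pace and stop on an object; "force" is the grip in N (left out, the last holds). Time passes only in rows, so rows that repeat a pose let the fingers close, or fill a call up. It gives the time, the measured TCP pose, the force, the opening and the grip force at its end, in the units of the state.
- arm.observe(): the state, without advancing time (a new reading comes with each control period).
- eyes.capture(name): name is "scene" or "side" or "wrist"; returns a dict with "frame" (384x512x3 uint8, red, green, blue), "K" (3x3 intrinsics, pixels), "world_to_cam" (4x4, takes a point from world to camera coordinates); the wrist camera has in their place "T_tool_cam" (4x4, takes a point from camera to tool coordinates, whose origin is the TCP and whose axes are the flange's). Camera axes: x right, y down, z forward; pixel columns grow to the right and rows downward; lengths in m; the calibration is good to about 2 mm. A picture is of the moment at which its call begins: read the wrist's pose just before it. There is no depth.
- order.finish_job(): hands the job in; it is judged then, once.
Trained networks look in a picture, given as the dict that the camera call returned (one of the last four; its "shot" number tells which), for a name from the list of things; names that differ only in an ending like _2 or _b are one class to them, and where a whole thing is asked for, a point or a joint stands for the part that bears it (a point fixed in the world has none). Each returns a list of dicts, best first, with "p" (0 to 1); they miss things now and then, are a little off and sometimes report something else, mostly with a low value. They report only what shows in the picture. A call takes as long as a camera call. They do not tell look-alikes from the thing itself.
- eyes.find_in(query, picture): "bbox" ([left, top, right, bottom] in pixels, round what is visible of it).
- eyes.tip_of(query, picture): "pixel" ([column, row] in pixels: a listed point, or the origin of a listed thing).
The state is a dict: "t": time; "joints": joint angles; "joint_vel": joint speeds; "joint_efforts": joint torques, N m; "position": TCP position; "tcp_rot": TCP orientation; "ft_force": force on the tool from outside, world axes, zero at the start; "wrist_torque": the same for the moment, N m; "gripper_width": finger opening in m; "grasp_force": force on a finger pad.
Only numpy, scipy, OpenCV 4.12 (cv2) and the standard library are available. Lean on these libraries where they do the work, as an engineer would, in place of code of your own. Each camera call takes 0.05 s, during which the arm holds its last target. There are 200 camera calls.

### The job

Pick up the scraper block from its stand and use it to sweep all four empty scallop shells off the chopping block into the open scrap tray beside it, without touching the shells with the robot itself. Then stand the scraper upright on its stand again, setting it down rather than dropping it. Leave the dish, the jar and the cup where they are.

Things in the scene. Friction and masses are not known exactly. Their poses are not given: they have to be found in the camera images.
- block: Chopping block, fixed, pale wood, 260 (its x) x 340 (its y) x 60 mm high, flat top without a rim. Origin: centre of its underside, on the table; its top is at z = 60 mm. The scrap tray touches one of its two short edges (local y = +170 or -170 mm) and the stand the other; which is which varies.
- tray: Scrap tray, fixed, open-topped, plain aluminium, 265 (its x) x 162 (its y) x 40 mm high, walls and floor 4 to 5 mm thick, empty. Origin: centre of its underside. Its axes are parallel to the block's, its centre 251 mm from the block's along the block's y; its long wall touches the block's edge, and its rim is 20 mm lower than the block's top, so what is pushed off that edge falls in.
- stand: Scraper stand, fixed low platform with a flat grey plastic top on a dark steel base, 265 (its x) x 162 (its y) x 40 mm high. Origin: centre of its underside, on the table; its top is at z = 40 mm. Axes parallel to the block's, touching the block's other short edge, across from the tray, its centre 251 mm from the block's. The scraper and the small dish stand on it.
- scraper: Loose scraper block, about 0.3 kg, standing upright on the stand at a varying yaw. White plastic foot with a steel band low down, 150 (its x) x 34 (its y) x 45 mm high; centred on top of it a dark wooden grip 100 (x) x 24 (y) mm, reaching from 45 to 92 mm above its underside. Pinch the grip across its y from above. Origin: centre of the underside; z up. Either of its long faces sweeps.
- shell1: Loose empty scallop shell, round, 72 mm across, domed side up, 20 mm high with a steep rim 7 mm high all round, about 35 g, resting on the block (shells do not overlap at the start and lie within 106 mm of the block's centre along its x and 121 mm along its y). Origin: centre of its underside, z up.
- shell2: Loose empty scallop shell, round, 72 mm across, domed side up, 20 mm high with a steep rim 7 mm high all round, about 35 g, resting on the block (shells do not overlap at the start and lie within 106 mm of the block's centre along its x and 121 mm along its y). Origin: centre of its underside, z up.
- shell3: Loose empty scallop shell, round, 72 mm across, domed side up, 20 mm high with a steep rim 7 mm high all round, about 35 g, resting on the block (shells do not overlap at the start and lie within 106 mm of the block's centre along its x and 121 mm along its y). Origin: centre of its underside, z up.
- shell4: Loose empty scallop shell, round, 72 mm across, domed side up, 20 mm high with a steep rim 7 mm high all round, about 35 g, resting on the block (shells do not overlap at the start and lie within 106 mm of the block's centre along its x and 121 mm along its y). Origin: centre of its underside, z up.
- dish: Loose small white dish, 54 mm across, 25 mm high, standing on the stand about 95 mm from the stand's centre towards its -x end (nearest the robot). Origin: centre of its underside. Leave alone.
- jar: Loose amber glass jar, 60 mm across, 85 mm high, on the table just beyond the block's far (+x) edge. Origin: centre of its underside. Leave alone.
- cup: Loose steel cup, 66 mm across, 75 mm high, on the table just beyond the block's far (+x) edge, beside the jar. Origin: centre of its underside. Leave alone.
Not all that is in view belongs to the job. Leave any red look-alike of the shell4 alone. There is more than one size of the scraper; the job needs the larger.

How it is judged:
By the outcome, as a careful person would: the job done as asked, in the order asked, and still so for the second after the job is handed in, with the robot touching nothing.
It also fails if it takes over 67 s, if anything falls off the work surface, if the arm or the gripper's body presses on something with over 40 N, if the wrist force passes 120 N, or if a joint passes its speed limit or range.

## Working session

There is one attempt and no reset: what is moved stays moved. The work goes in short steps, Python scripts to look and compute and a tool call to move; the robot and the scene stay as the last step left them, time stands still between calls to the robot, and variables do not carry over. Pictures are saved under pics/ and viewed, at most 10 in all, crops included, and the job is handed in when it is done.

Besides the shell and the picture viewer there is one more tool, called after ">>>" by a JSON object that holds its "name" and its "arguments", one argument or row to a line. jog_arm: Moves the arm, as the interface text tells. Its arguments: {"type":"object","properties":{"slide":{"type":"array","items":{"type":"array","items":{"type":"number"}}},"rotation":{"type":"array","items":{"type":"array","items":{"type":"number"}}},"fingers":{"type":"number"},"force":{"type":"number"}},"required":["slide","rotation"]}

```bash
mkdir -p pics; ls; cat > h.py <<'E'
import numpy as np,cv2,json
from rig import arm,eyes,order
from scipy.spatial.transform import Rotation as R
def cap(n,save=None):
    s=arm.observe(); p=eyes.capture(n)
    if n=='wrist':
        T=np.eye(4);T[:3,:3]=R.from_rotvec(s['tcp_rot']).as_matrix();T[:3,3]=s['position']
        p['W']=np.linalg.inv(T@np.array(p['T_tool_cam']))
    else: p['W']=np.array(p['world_to_cam'])
    if save: cv2.imwrite('pics/'+save,p['frame'][:,:,::-1])
    return p
def ray(p,px):
    K=np.array(p['K']);W=p['W'];d=np.linalg.inv(K)@[px[0],px[1],1]
    Rc=W[:3,:3].T; return -Rc@W[:3,3],Rc@d
def onz(p,px,z):
    o,d=ray(p,px); return (o+d*(z-o[2])/d[2])
def tri(a,pa,b,pb):
    o1,d1=ray(a,pa);o2,d2=ray(b,pb);s=np.linalg.lstsq(np.c_[d1,-d2],o2-o1,rcond=None)[0]
    x,y=o1+s[0]*d1,o2+s[1]*d2; return (x+y)/2,np.linalg.norm(x-y)
def proj(p,X):
    X=np.atleast_2d(X);c=X@p['W'][:3,:3].T+p['W'][:3,3];u=c@np.array(p['K']).T;return u[:,:2]/u[:,2:]
E
python3 - <<'E'
from h import *
np.set_printoptions(precision=3,suppress=True)
print(arm.observe())
for n in ['scene','side']:
    p=cap(n,n+'0.png'); print(n,(-p['W'][:3,:3].T@p['W'][:3,3]))
    for q,z in [('block',0),('tray',0),('stand',0),('scraper',.04),('shell1',.06),('shell4',.06),('dish',.04),('jar',0),('cup',0)]:
        print(q,[(np.round(r['pixel']).tolist(),round(r['p'],2),onz(p,r['pixel'],z).round(3).tolist()) for r in eyes.tip_of(q,p)[:7]])
cv2.imwrite('pics/a.png',np.zeros((1,1)))
E
```

```text
pics
{'t': 0.0, 'joints': array([-0.889,  0.386,  0.007, -0.001, -1.194, -0.259]), 'joint_vel': array([ 0.   ,  0.002,  0.002,  0.   , -0.002,  0.   ]), 'joint_efforts': array([  0.   , -39.066,  18.741,   4.22 ,   0.011,  -0.   ]), 'position': array([ 0.256, -0.569,  0.221]), 'tcp_rot': array([ 0.659, -3.071, -0.003]), 'ft_force': array([-0.413,  0.177, -0.057]), 'wrist_torque': array([-0.013,  0.007, -0.032]), 'grasp_force': 0.0, 'gripper_width': 0.08694494177354725}
scene [0.975 0.473 0.7  ]
block []
tray [([345.0, 281.0], 0.74, [0.506, 0.208, 0.0])]
stand [([212.0, 187.0], 0.79, [0.553, -0.277, 0.0])]
scraper [([207.0, 174.0], 0.59, [0.555, -0.295, 0.04]), ([192.0, 153.0], 0.55, [0.532, -0.422, 0.04])]
shell1 [([273.0, 187.0], 0.91, [0.458, -0.106, 0.06]), ([266.0, 228.0], 0.87, [0.575, 0.006, 0.06]), ([301.0, 216.0], 0.78, [0.479, 0.029, 0.06]), ([244.0, 206.0], 0.68, [0.571, -0.093, 0.06]), ([299.0, 178.0], 0.53, [0.373, -0.089, 0.06]), ([197.0, 236.0], 0.43, [0.72, -0.081, 0.06]), ([346.0, 284.0], 0.35, [0.55, 0.236, 0.06])]
shell4 [([273.0, 187.0], 0.91, [0.458, -0.106, 0.06]
[... 863 characters left out ...]
, ([242.0, 224.0], 0.66, [0.467, 0.034, 0.06]), ([284.0, 196.0], 0.62, [0.455, -0.108, 0.06]), ([212.0, 200.0], 0.57, [0.578, 0.003, 0.06]), ([235.0, 187.0], 0.56, [0.572, -0.074, 0.06])]
shell4 [([345.0, 233.0], 0.83, [0.278, -0.066, 0.06]), ([242.0, 224.0], 0.66, [0.467, 0.034, 0.06]), ([284.0, 196.0], 0.62, [0.455, -0.108, 0.06]), ([212.0, 200.0], 0.57, [0.578, 0.003, 0.06]), ([235.0, 187.0], 0.56, [0.572, -0.074, 0.06])]
dish [([339.0, 169.0], 0.64, [0.426, -0.319, 0.04])]
jar [([156.0, 218.0], 0.88, [0.698, 0.068, 0.0])]
cup [([212.0, 180.0], 0.61, [0.703, -0.138, 0.0])][ WARN:0@5.506] global loadsave.cpp:1063 imwrite_ Unsupported depth image for selected encoder is fallbacked to CV_8U.
```

View pics/scene0.png

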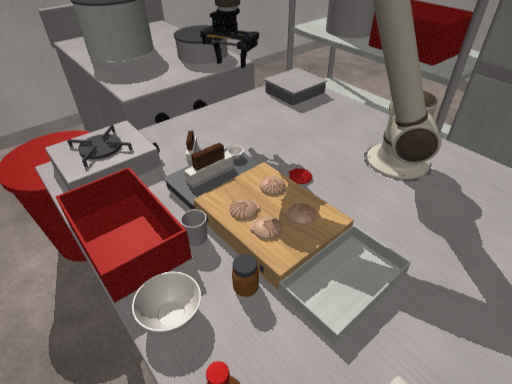

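View pics/side0.png

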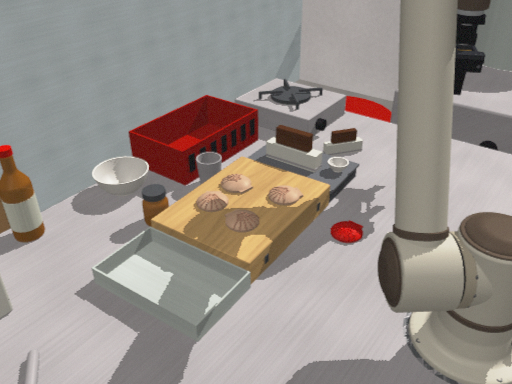

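Scene: block in the middle with four shells, tray on +y side (345,281 in scene), stand on −y side. The larger scraper stands on the stand (207,165), with a smaller one behind it (192,148) and a red shell at (299,176). I'll get a closer view with the wrist camera.

```bash
python3 - <<'E'
from h import *
np.set_printoptions(precision=3,suppress=True)
p=cap('wrist');print(np.array(p['T_tool_cam']),np.array(p['K'])); print(eyes.find_in('scraper',p))
E
```

```text
[[-0.001 -0.958 -0.288  0.079]
 [ 1.    -0.001  0.     0.   ]
 [-0.    -0.288  0.958 -0.163]
 [ 0.     0.     0.     1.   ]] [[282.125   0.    254.077]
 [  0.    282.125 191.39 ]
 [  0.      0.      1.   ]]
[{'bbox': [214.7, 292.5, 242.5, 325.3], 'p': 0.86}]
```

>>> {"name": "jog_arm", "arguments": {
  "slide": [
    [-0.037,0.024,-0.018],
    [-0.075,0.047,-0.036],
    [-0.112,0.071,-0.054],
    [-0.15,0.094,-0.072],
    [-0.187,0.118,-0.09],
    [-0.224,0.142,-0.108],
    [-0.262,0.165,-0.126],
    [-0.299,0.189,-0.144],
    [-0.337,0.212,-0.162],
    [-0.374,0.236,-0.18]
  ],
  "rotation": [
    [0,0,0],
    [0,0,0],
    [0,0,0],
    [0,0,0],
    [0,0,0],
    [0,0,0],
    [0,0,0],
    [0,0,0],
    [0,0,0],
    [0,0,0]
  ],
  "fingers": 1
}}

```text
t: 2.1
position: [0.5013, -0.1996, 0.4036]
tcp_rot: [-0.659, 3.071, -0.0]
ft_force: [0.8, -0.4, -1.0]
gripper_width: 0.0875
grasp_force: 0.0
```

```bash
python3 - <<'E'
from h import *
np.set_printoptions(precision=3,suppress=True)
S=cap('scene');D=cap('side')
p=cap('wrist','w1.png')
print(proj(p,[[.547,-.286,.08],[.5,-.04,.06]]))
for q,z in [('scraper',.04),('shell1',.06),('dish',.04),('block',0),('stand',0)]:
    print(q,[(np.round(r['pixel']).tolist(),round(r['p'],2),onz(p,r['pixel'],z).round(3).tolist()) for r in eyes.tip_of(q,p)[:7]])
E
```

```text
[[198.115 154.73 ]
 [332.284 184.579]]
scraper [([118.0, 81.0], 0.87, [0.493, -0.465, 0.04]), ([204.0, 149.0], 0.62, [0.542, -0.283, 0.04])]
shell1 [([324.0, 62.0], 0.95, [0.322, -0.154, 0.06]), ([294.0, 214.0], 0.93, [0.582, -0.079, 0.06]), ([336.0, 230.0], 0.86, [0.578, 0.011, 0.06]), ([369.0, 188.0], 0.73, [0.477, 0.026, 0.06])]
dish [([215.0, 83.0], 0.95, [0.426, -0.31, 0.04])]
block [([319.0, 185.0], 0.6, [0.521, -0.043, 0.0])]
stand [([205.0, 139.0], 0.87, [0.531, -0.293, 0.0])]
```

View pics/w1.png

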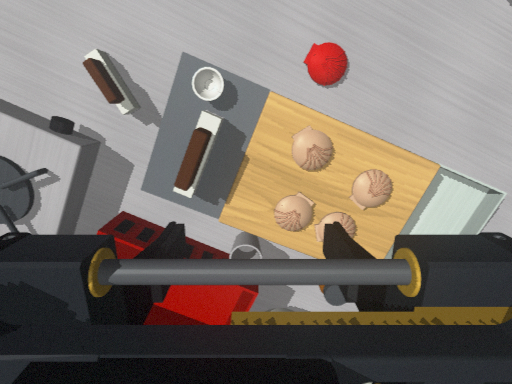

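Wrist view: scraper foot runs from (203,113)–(219,117) to (174,190)–(189,196), dish (208,84), block corners (270,91), (439,163), (220,217). Now fit exact poses.

```bash
cat > fit.py <<'E'
from h import *
from scipy.optimize import minimize
def box(x,y,a,z0,z1,lx,ly):
    P=np.array([[sx*lx/2,sy*ly/2] for sx in(-1,1) for sy in(-1,1)])@np.array([[np.cos(a),np.sin(a)],[-np.sin(a),np.cos(a)]])+[x,y]
    return np.vstack([np.c_[P,np.full(4,z)] for z in(z0,z1)])
def sil(p,v,z0=.04):
    m=np.zeros((384*4,512*4),np.uint8)
    for b in [box(*v,z0,z0+.045,.15,.034),box(*v,z0+.045,z0+.092,.1,.024)]:
        h=cv2.convexHull(((proj(p,b)+.5)*4).astype(np.float32)).round().astype(int); cv2.fillPoly(m,[h],255)
    return cv2.resize(m,(512,384),interpolation=cv2.INTER_AREA)/255.
def fit(p,v0,mask,zfree=False,z0=.04):
    f=lambda v: np.abs(sil(p,v[:3],v[3] if zfree else z0)-mask).sum()
    v0=list(v0)+([z0] if zfree else [])
    n=len(v0);S=np.vstack([v0]+[np.array(v0)+np.eye(n)[i]*[.01,.01,.1,.01][i] for i in range(n)])
    r=minimize(f,v0,method='Nelder-Mead',options=dict(initial_simplex=S,xatol=1e-4,fatol=.1)); return r.x,r.fun
E
python3 - <<'E'
from fit import *
np.set_printoptions(precision=4,suppress=True)
p=cap('wrist');im=p['frame'].astype(int)
hsv=cv2.cvtColor(p['frame'],cv2.COLOR_RGB2HSV)
white=(im.min(2)>150); brown=(im[:,:,0]-im[:,:,2]>20)&(im[:,:,0]<130)
roi=np.zeros((384,512),np.uint8); cv2.fillPoly(roi,[np.array([[160,195],[190,106],[228,106],[228,125],[198,203],[165,203]])],1)
m=((white|brown)&(roi>0)).astype(np.uint8); m=cv2.morphologyEx(m,cv2.MORPH_CLOSE,np.ones((3,3)))
print('area',m.sum())
# stand grey darker; check
for a in (0.05,):
    print(fit(p,[.542,-.283,a],m),fit(p,[.542,-.283,a],m,True), R.from_rotvec(arm.observe()['tcp_rot']).as_matrix()[:,:2])
g=cv2.cvtColor(p['frame'],cv2.COLOR_RGB2GRAY)
c=cv2.cornerSubPix(g,np.float32([[270,91],[439,163],[220,217],[183,53],[142,188]]),(4,4),(-1,-1),(3,50,.01))
print(c); w=np.array([onz(p,q,z)[:2] for q,z in zip(c,[.06,.06,.06,.04,.04])]);print(w)
print(np.linalg.norm(w[0]-w[1]),np.linalg.norm(w[0]-w[2]),np.arctan2(*(w[1]-w[0])[::-1])-np.pi/2,np.arctan2(*(w[2]-w[0])[::-1]), 'ctr',(w[1]+w[2])/2)
S=cap('scene');D=cap('side')
near=lambda P,q,X:min((r['pixel'] for r in eyes.tip_of(q,P)),key=lambda u:np.linalg.norm(np.array(u)-proj(P,X)[0]),default=None)
for q,X in [('scraper',[.545,-.283,.04])]:
    u=[near(P,q,X) for P in(p,S,D)]
    for i,j in((0,1),(0,2),(1,2)): print(q,tri((p,S,D)[i],u[i],(p,S,D)[j],u[j]))
vis=cv2.resize(p['frame'][60:280,130:430,::-1],None,fx=2.6,fy=2.6)
E
```

```text
area 1454
(array([ 0.5503, -0.2891,  0.0228]), np.float64(588.7921568627451)) (array([ 0.5549, -0.2916,  0.0228,  0.0237]), np.float64(525.6509803921568)) [[-0.9127 -0.4087]
 [-0.4087  0.9127]
 [ 0.0009  0.0005]]
[[270.1349  93.7784]
 [439.     163.    ]
 [220.     217.    ]
 [182.384   56.0522]
 [142.     188.    ]]
[[ 0.3973 -0.2177]
 [ 0.3798  0.1127]
 [ 0.6397 -0.2109]
 [ 0.402  -0.3789]
 [ 0.6538 -0.3706]]
0.3308642321260459 0.24245555758005444 0.05284626716312868 0.02817231649075452 ctr [ 0.5098 -0.0491]
scraper (array([ 0.5477, -0.2899,  0.0347]), np.float64(0.002439792430725376))
scraper (array([ 0.5459, -0.2896,  0.0343]), np.float64(0.002061435933494348))
scraper (array([ 0.547 , -0.2935,  0.0322]), np.float64(0.0005683733148183019))
```

```bash
python3 - <<'E'
from fit import *
p=cap('wrist');im=p['frame']
print([im[y,x].tolist() for x,y in [(205,117),(190,155),(202,152),(208,150),(182,192),(188,170)]])
k=3;x0,y0=130,40
v=cv2.resize(im[40:240,130:390,::-1],None,fx=k,fy=k,interpolation=cv2.INTER_CUBIC)
def dr(b,c):
    q=((proj(p,b)-[x0,y0]+.5)*k).round().astype(int)
    for i,j in [(4,5),(5,7),(7,6),(6,4)]: cv2.line(v,tuple(map(int,q[i])),tuple(map(int,q[j])),c,1)
dr(box(.548,-.288,.03,.04,.085,.15,.034),(0,255,0));dr(box(.548,-.288,.03,.085,.132,.1,.024),(255,0,255))
a=.045;c=np.array([.515,-.045]);dr(box(*c,a,0,.06,.26,.34),(0,0,255))
s=c-.251*np.array([-np.sin(a),np.cos(a)]);dr(box(*s,a,0,.04,.265,.162),(255,0,0))
cv2.imwrite('pics/w2.png',v[:600,:800])
E
```

```text
[[230, 232, 222], [91, 61, 43], [78, 53, 40], [119, 115, 109], [90, 59, 46], [91, 63, 45]]
```

View pics/w2.png

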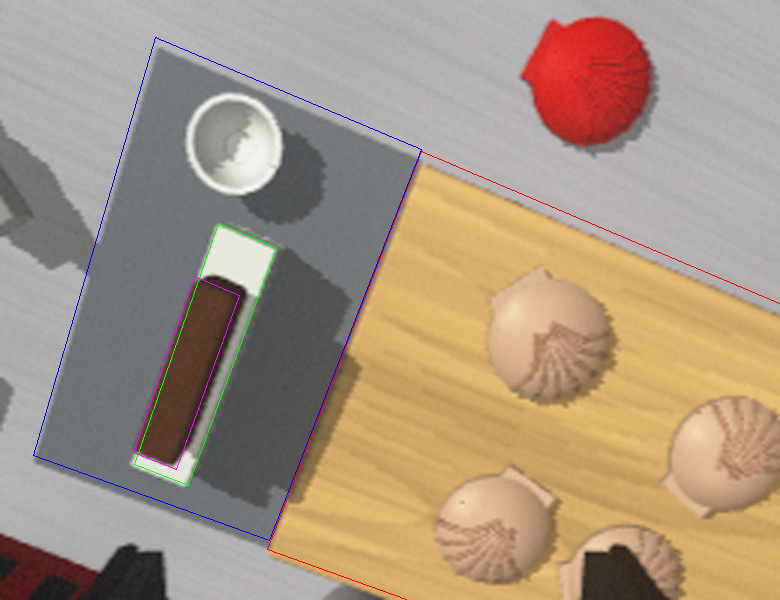

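Overlay agrees well: scraper ≈ (0.548, −0.288, yaw 0.03), block centre ≈ (0.518, −0.045, yaw 0.045). Going above the scraper.

>>> {"name": "jog_arm", "arguments": {
  "slide": [
    [-0.001,-0.012,-0.0],
    [-0.002,-0.025,0.02],
    [-0.003,-0.05,0.05],
    [-0.004,-0.075,0.09],
    [-0.005,-0.095,0.13],
    [-0.0065,-0.1,0.165],
    [-0.0065,-0.1,0.19],
    [-0.0065,-0.1,0.2],
    [-0.0065,-0.1,0.2],
    [-0.0065,-0.1,0.2]
  ],
  "rotation": [
    [0,0,0.1],
    [0,0,0.2],
    [0,0,0.3],
    [0,0,0.391],
    [0,0,0.391],
    [0,0,0.391],
    [0,0,0.391],
    [0,0,0.391],
    [0,0,0.391],
    [0,0,0.391]
  ]
}}

```text
t: 3.85
position: [0.5485, -0.2901, 0.2042]
tcp_rot: [-0.051, 3.139, -0.002]
ft_force: [-0.4, -0.4, 0.5]
gripper_width: 0.0874
grasp_force: 0.0
```

```bash
python3 - <<'E'
from fit import *
np.set_printoptions(precision=4,suppress=True)
s=arm.observe();print(s['position'],R.from_rotvec(s['tcp_rot']).as_matrix(),s['joints'])
p=cap('wrist');im=p['frame']
print([(np.round(r['pixel']),r['p'],onz(p,r['pixel'],.04)) for r in eyes.tip_of('scraper',p)])
k=1.5
v=cv2.resize(im[:,:,::-1],None,fx=k,fy=k,interpolation=cv2.INTER_CUBIC)
def dr(b,c):
    q=((proj(p,b)+.5)*k).round().astype(int)
    for i,j in [(4,5),(5,7),(7,6),(6,4)]: cv2.line(v,tuple(map(int,q[i])),tuple(map(int,q[j])),c,1)
dr(box(.548,-.288,.03,.04,.085,.15,.034),(0,255,0));dr(box(.548,-.288,.03,.085,.132,.1,.024),(255,0,255))
a=.045;c=np.array([.518,-.045]);dr(box(*c,a,0,.06,.26,.34),(0,0,255))
s=c-.251*np.array([-np.sin(a),np.cos(a)]);dr(box(*s,a,0,.04,.265,.162),(255,0,0))
cv2.imwrite('pics/w3.png',v)
E
```

```text
[ 0.5485 -0.2901  0.2042] [[-0.9995 -0.0324  0.0025]
 [-0.0324  0.9995 -0.0014]
 [-0.0024 -0.0014 -1.    ]] [-0.2256  0.3883 -0.034   0.0008 -1.1458 -1.3131]
[(array([258., 175.]), 0.89, array([ 0.5483, -0.2851,  0.04  ])), (array([103., 127.]), 0.87, array([ 0.4973, -0.4631,  0.04  ]))]
```

View pics/w3.png

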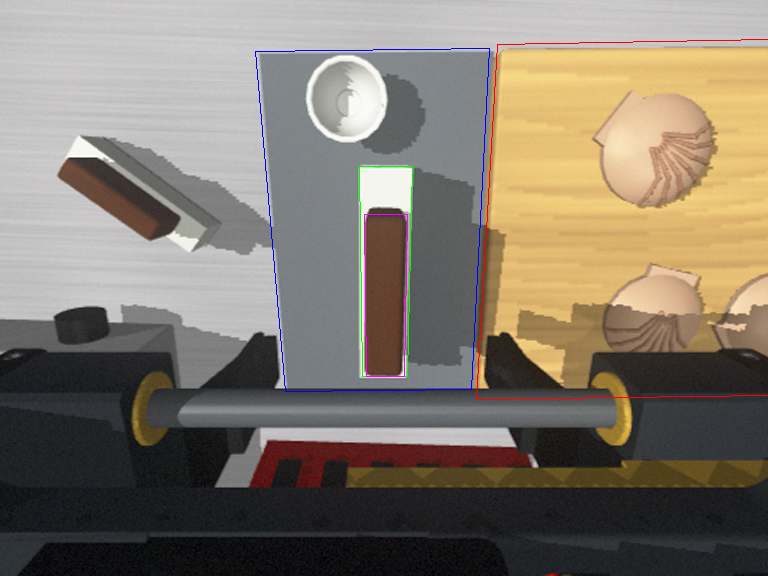

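The overlay fits the scraper (foot at (385,270) in the enlarged view). Descending and gripping.

>>> {"name": "jog_arm", "arguments": {
  "slide": [
    [0,0.001,0.015],
    [0,0.002,0.03],
    [0,0.002,0.045],
    [0,0.002,0.06],
    [0,0.002,0.075],
    [0,0.002,0.088],
    [0,0.002,0.098],
    [0,0.002,0.106],
    [0,0.002,0.111],
    [0,0.002,0.111]
  ],
  "rotation": [
    [0,0,0],
    [0,0,0],
    [0,0,0],
    [0,0,0],
    [0,0,0],
    [0,0,0],
    [0,0,0],
    [0,0,0],
    [0,0,0],
    [0,0,0]
  ]
}}

```text
t: 4.95
position: [0.5474, -0.2877, 0.091]
tcp_rot: [0.05, -3.14, -0.0]
ft_force: [-1.4, 0.1, -0.7]
gripper_width: 0.0868
grasp_force: 0.0
```

>>> {"name": "jog_arm", "arguments": {
  "slide": [
    [0,0,0],
    [0,0,0],
    [0,0,0],
    [0,0,0],
    [0,0,0],
    [0,0,0],
    [0,0,0],
    [0,0,0],
    [0,0,0],
    [0,0,0]
  ],
  "rotation": [
    [0,0,0],
    [0,0,0],
    [0,0,0],
    [0,0,0],
    [0,0,0],
    [0,0,0],
    [0,0,0],
    [0,0,0],
    [0,0,0],
    [0,0,0]
  ],
  "fingers": -1,
  "force": 45
}}

```text
t: 5.95
position: [0.5476, -0.2878, 0.0915]
tcp_rot: [0.05, -3.141, 0.0]
ft_force: [0.4, 0.2, -0.1]
gripper_width: 0.0238
grasp_force: 44.9
```

>>> {"name": "jog_arm", "arguments": {
  "slide": [
    [0,0,-0.01],
    [0,0,-0.03],
    [0,0,-0.05],
    [-0.008,0.022,-0.06],
    [-0.018,0.05,-0.06],
    [-0.028,0.08,-0.06],
    [-0.036,0.103,-0.055],
    [-0.038,0.1086,-0.045],
    [-0.038,0.1086,-0.032],
    [-0.038,0.1086,-0.024]
  ],
  "rotation": [
    [0,0,0],
    [0,0,0],
    [0,0,0],
    [0,0,-0.01],
    [0,0,-0.01],
    [0,0,-0.01],
    [0,0,-0.01],
    [0,0,-0.01],
    [0,0,-0.01],
    [0,0,-0.01]
  ]
}}

```text
t: 6.95
position: [0.5809, -0.1783, 0.1138]
tcp_rot: [0.065, -3.138, -0.001]
ft_force: [-0.3, -0.3, -2.2]
gripper_width: 0.0238
grasp_force: 44.9
```

```bash
python3 - <<'E'
from fit import *
s=arm.observe();print(s['position'],s['tcp_rot'],s['ft_force'],s['grasp_force'])
D=cap('side');S=cap('scene')
v=np.hstack([cv2.resize(D['frame'][130:270,150:350,::-1],None,fx=2,fy=2.8),cv2.resize(S['frame'][120:260,180:380,::-1],None,fx=2,fy=2.8)])
cv2.imwrite('pics/d4.png',v)
for p in(S,D): print([(round(r['p'],2),onz(p,r['pixel'],.06).round(3).tolist()) for r in eyes.tip_of('shell1',p)])
E
```

```text
[ 0.58086958 -0.17832196  0.11376805] [ 6.46179430e-02 -3.13799622e+00 -8.32429779e-04] [-0.28918053 -0.30184676 -2.23399596] 44.91818883223459
[(0.95, [0.476, 0.026, 0.06]), (0.87, [0.457, -0.106, 0.06]), (0.83, [0.572, 0.015, 0.06]), (0.8, [0.379, -0.084, 0.06]), (0.58, [0.576, -0.083, 0.06]), (0.46, [0.586, -0.217, 0.06])]
[(0.89, [0.45, -0.106, 0.06]), (0.84, [0.581, -0.0, 0.06]), (0.76, [0.579, -0.09, 0.06]), (0.76, [0.28, -0.079, 0.06]), (0.58, [0.472, 0.033, 0.06])]
```

View pics/d4.png

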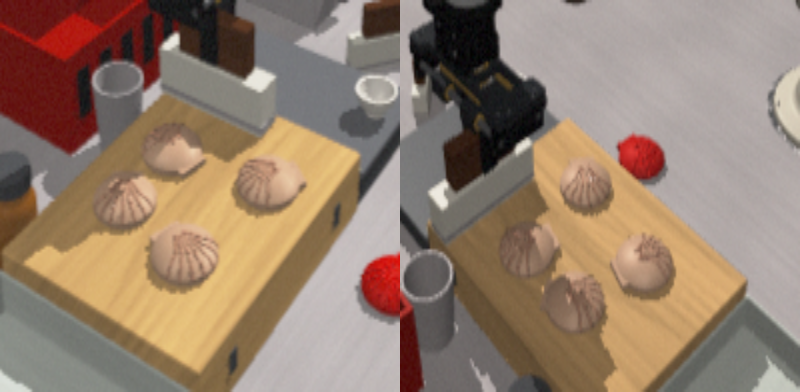

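The scraper sits on the far lane behind shells 2 and 3, hovering; the cup clears it. Sweep lane A, part one.

>>> {"name": "jog_arm", "arguments": {
  "slide": [
    [0,0.006,0],
    [0,0.018,0],
    [0,0.03,0],
    [0,0.042,0],
    [0,0.055,0],
    [0,0.068,0],
    [0,0.081,0],
    [0,0.094,0],
    [0,0.107,0],
    [0,0.12,0]
  ],
  "rotation": [
    [0,0,0],
    [0,0,0],
    [0,0,0],
    [0,0,0],
    [0,0,0],
    [0,0,0],
    [0,0,0],
    [0,0,0],
    [0,0,0],
    [0,0,0]
  ]
}}

```text
t: 8.15
position: [0.577, -0.0571, 0.1156]
tcp_rot: [0.066, -3.141, 0.0]
ft_force: [0.4, -0.8, -1.7]
gripper_width: 0.0238
grasp_force: 44.9
```

```bash
cat > sh.py <<'E'
from fit import *
c=np.array([.519,-.045]);a=.042;B=np.array([[np.cos(a),np.sin(a)],[-np.sin(a),np.cos(a)]])
s=arm.observe();print(s['position'].round(4),s['tcp_rot'].round(3),'loc',B@(s['position'][:2]-c),s['ft_force'].round(1))
for n in('scene','side'):
    p=cap(n);print(n,[(round(r['p'],2),(B@(onz(p,r['pixel'],.06)[:2]-c)).round(3).tolist()) for r in eyes.tip_of('shell1',p)])
E
python3 sh.py
```

```text
[ 0.577  -0.0571  0.1156] [ 0.066 -3.141  0.   ] loc [ 0.05746939 -0.01448337] [ 0.4 -0.8 -1.7]
scene [(0.75, [0.057, 0.107]), (0.72, [-0.146, -0.033]), (0.66, [0.052, 0.033]), (0.61, [-0.033, 0.078])]
side [(0.97, [-0.066, -0.06]), (0.91, [0.058, 0.042]), (0.78, [0.058, 0.11]), (0.63, [-0.049, 0.078]), (0.58, [-0.246, -0.013])]
```

>>> {"name": "jog_arm", "arguments": {
  "slide": [
    [0,0.006,0.001],
    [0,0.018,0.0015],
    [0,0.03,0.0015],
    [0,0.042,0.0015],
    [0,0.055,0.0015],
    [0,0.068,0.0015],
    [0,0.081,0.0015],
    [0,0.094,0.0015],
    [0,0.107,0.0015],
    [0,0.115,0.0015]
  ],
  "rotation": [
    [0,0,0],
    [0,0,0],
    [0,0,0],
    [0,0,0],
    [0,0,0],
    [0,0,0],
    [0,0,0],
    [0,0,0],
    [0,0,0],
    [0,0,0]
  ]
}}

```text
t: 9.35
position: [0.5723, 0.0582, 0.1141]
tcp_rot: [-0.067, 3.141, 0.0]
ft_force: [-0.6, -0.2, -2.5]
gripper_width: 0.0237
grasp_force: 44.9
```

```bash
python3 sh.py
```

```text
[0.5723 0.0582 0.1141] [-0.067  3.141  0.   ] loc [0.05758408 0.1008776 ] [-0.6 -0.2 -2.5]
scene [(0.92, [0.074, 0.209]), (0.56, [0.199, -0.054]), (0.53, [-0.141, -0.027]), (0.52, [-0.049, 0.092])]
side [(0.92, [-0.065, -0.058]), (0.9, [0.057, 0.154]), (0.9, [-0.24, -0.017]), (0.75, [-0.054, 0.097]), (0.72, [0.045, 0.211])]
```

>>> {"name": "jog_arm", "arguments": {
  "slide": [
    [0,0.006,0],
    [0,0.016,0],
    [0,0.027,0],
    [0,0.038,0],
    [0,0.048,0],
    [0,0.058,0],
    [0,0.068,0],
    [0,0.077,0],
    [0,0.083,0],
    [0,0.085,0]
  ],
  "rotation": [
    [0,0,0],
    [0,0,0],
    [0,0,0],
    [0,0,0],
    [0,0,0],
    [0,0,0],
    [0,0,0],
    [0,0,0],
    [0,0,0],
    [0,0,0]
  ]
}}

```text
t: 10.55
position: [0.5687, 0.1425, 0.114]
tcp_rot: [0.067, -3.141, -0.0]
ft_force: [0.4, -1.0, -2.1]
gripper_width: 0.024
grasp_force: 44.9
```

```bash
cat >> sh.py <<'E'
    cv2.imwrite(f'pics/tmp_{n}.png',p['frame'][:,:,::-1])
E
python3 sh.py; python3 -c "
import cv2,numpy as np
a=cv2.imread('pics/tmp_side.png')[140:340,80:330];b=cv2.imread('pics/tmp_scene.png')[150:350,180:430]
cv2.imwrite('pics/e5.png',cv2.resize(np.hstack([a,b]),None,fx=1.6,fy=1.6))"
```

```text
[0.5687 0.1425 0.114 ] [ 0.067 -3.141 -0.   ] loc [0.05750686 0.18521104] [ 0.4 -1.  -2.1]
scene [(0.8, [-0.06, -0.056]), (0.65, [0.073, 0.277]), (0.62, [0.075, 0.209]), (0.45, [-0.142, -0.044])]
side [(0.97, [-0.058, 0.104]), (0.8, [-0.071, -0.052]), (0.69, [0.033, 0.231]), (0.66, [0.012, 0.287]), (0.56, [-0.239, -0.019]), (0.4, [-0.11, -0.247])]
```

View pics/e5.png

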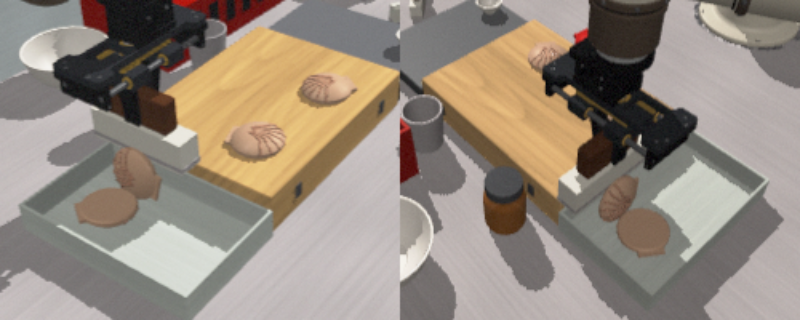

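Shells 2 and 3 are in the tray (one leaning on its wall). Shells 1 and 4 remain at local (−0.065,−0.056) and (−0.056,0.10). Lift and go back for lane B.

>>> {"name": "jog_arm", "arguments": {
  "slide": [
    [0,0,-0.03],
    [0.003,-0.01,-0.055],
    [0.018,-0.045,-0.06],
    [0.033,-0.09,-0.06],
    [0.05,-0.135,-0.06],
    [0.066,-0.18,-0.06],
    [0.083,-0.225,-0.06],
    [0.1,-0.268,-0.06],
    [0.112,-0.305,-0.06],
    [0.1155,-0.32,-0.06]
  ],
  "rotation": [
    [0,0,0],
    [0,0,0],
    [0,0,0],
    [0,0,0],
    [0,0,0],
    [0,0,0],
    [0,0,0],
    [0,0,0],
    [0,0,0],
    [0,0,0]
  ]
}}

```text
t: 11.75
position: [0.4648, -0.1858, 0.1742]
tcp_rot: [0.059, -3.141, 0.0]
ft_force: [0.9, 1.0, -2.4]
gripper_width: 0.0235
grasp_force: 44.9
```

>>> {"name": "jog_arm", "arguments": {
  "slide": [
    [0,0,0],
    [0,0,0.015],
    [0,0,0.035],
    [0,0,0.05],
    [0,0,0.058],
    [0,0,0.06],
    [0,0.006,0.06],
    [0,0.017,0.06],
    [0,0.028,0.06],
    [0,0.035,0.06]
  ],
  "rotation": [
    [0,0,0],
    [0,0,0],
    [0,0,0],
    [0,0,0],
    [0,0,0],
    [0,0,0],
    [0,0,0],
    [0,0,0],
    [0,0,0],
    [0,0,0]
  ]
}}

```text
t: 12.75
position: [0.4655, -0.1467, 0.1147]
tcp_rot: [-0.068, 3.14, -0.0]
ft_force: [0.6, -0.2, -1.6]
gripper_width: 0.0238
grasp_force: 44.9
```

```bash
python3 sh.py
```

```text
[ 0.4655 -0.1467  0.1147] [-0.068  3.14  -0.   ] loc [-0.05768396 -0.09933716] [ 0.6 -0.2 -1.6]
scene [(0.9, [0.075, 0.269]), (0.87, [-0.059, -0.045]), (0.77, [0.064, 0.212]), (0.59, [-0.049, 0.091]), (0.57, [-0.137, -0.028])]
side [(0.86, [0.024, 0.29]), (0.84, [0.036, 0.231]), (0.73, [-0.058, 0.104]), (0.72, [-0.072, -0.035]), (0.56, [-0.244, -0.02])]
```

>>> {"name": "jog_arm", "arguments": {
  "slide": [
    [0,0.006,0.0005],
    [0,0.018,0.0005],
    [0,0.03,0.0005],
    [0,0.042,0.0005],
    [0,0.055,0.0005],
    [0,0.068,0.0005],
    [0,0.081,0.0005],
    [0,0.094,0.0005],
    [0,0.107,0.0005],
    [0,0.12,0.0005]
  ],
  "rotation": [
    [0,0,0],
    [0,0,0],
    [0,0,0],
    [0,0,0],
    [0,0,0],
    [0,0,0],
    [0,0,0],
    [0,0,0],
    [0,0,0],
    [0,0,0]
  ]
}}

```text
t: 13.95
position: [0.4601, -0.0269, 0.1136]
tcp_rot: [0.066, -3.141, -0.0]
ft_force: [-0.1, -0.6, -2.3]
gripper_width: 0.0238
grasp_force: 44.9
```

```bash
python3 sh.py
```

```text
[ 0.4601 -0.0269  0.1136] [ 0.066 -3.141 -0.   ] loc [-0.05805664  0.02059811] [-0.1 -0.6 -2.3]
scene [(0.89, [-0.045, 0.148]), (0.68, [0.072, 0.208]), (0.61, [0.075, 0.272]), (0.57, [-0.067, 0.078])]
side [(0.97, [-0.236, -0.02]), (0.78, [-0.049, 0.15]), (0.67, [0.033, 0.225]), (0.65, [0.028, 0.28]), (0.58, [-0.068, 0.074])]
```

>>> {"name": "jog_arm", "arguments": {
  "slide": [
    [0,0.006,0],
    [0,0.016,0],
    [0,0.026,0],
    [0,0.036,0],
    [0,0.046,0],
    [0,0.056,0],
    [0,0.066,0],
    [0,0.076,0],
    [0,0.086,0],
    [0,0.096,0]
  ],
  "rotation": [
    [0,0,0],
    [0,0,0],
    [0,0,0],
    [0,0,0],
    [0,0,0],
    [0,0,0],
    [0,0,0],
    [0,0,0],
    [0,0,0],
    [0,0,0]
  ]
}}

```text
t: 15.15
position: [0.4562, 0.0688, 0.1136]
tcp_rot: [-0.066, 3.141, 0.0]
ft_force: [0.8, -0.8, -1.9]
gripper_width: 0.0238
grasp_force: 44.9
```

>>> {"name": "jog_arm", "arguments": {
  "slide": [
    [0,0.01,0],
    [0,0.02,0],
    [0,0.03,0],
    [0,0.04,0],
    [0,0.05,0],
    [0,0.06,0],
    [0,0.067,0],
    [0,0.072,0],
    [0,0.072,0],
    [0,0.072,0]
  ],
  "rotation": [
    [0,0,0],
    [0,0,0],
    [0,0,0],
    [0,0,0],
    [0,0,0],
    [0,0,0],
    [0,0,0],
    [0,0,0],
    [0,0,0],
    [0,0,0]
  ]
}}

```text
t: 16.15
position: [0.4531, 0.1398, 0.1135]
tcp_rot: [0.066, -3.141, 0.0]
ft_force: [-0.6, 0.2, -2.5]
gripper_width: 0.0234
grasp_force: 44.9
```

```bash
python3 sh.py; python3 -c "
import cv2,numpy as np
a=cv2.imread('pics/tmp_side.png')[140:340,80:330];b=cv2.imread('pics/tmp_scene.png')[150:350,180:430]
cv2.imwrite('pics/e6.png',cv2.resize(np.hstack([a,b]),None,fx=1.6,fy=1.6))"
```

```text
[0.4531 0.1398 0.1135] [ 0.066 -3.141  0.   ] loc [-0.05810129  0.18737184] [-0.6  0.2 -2.5]
scene [(0.94, [0.068, 0.217]), (0.81, [-0.032, 0.267]), (0.78, [0.083, 0.275]), (0.76, [-0.14, -0.029]), (0.59, [0.013, 0.258])]
side [(0.92, [0.036, 0.232]), (0.81, [0.021, 0.29]), (0.77, [-0.248, -0.017]), (0.69, [-0.044, 0.275]), (0.57, [-0.084, 0.29])]
```

View pics/e6.png

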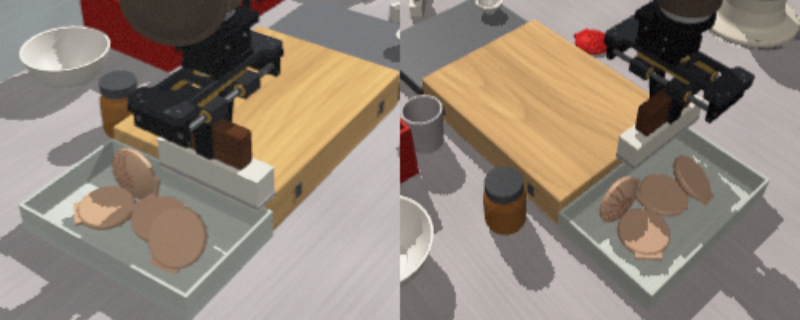

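All four shells are in the tray and the block is clear. Returning the scraper to the stand.

>>> {"name": "jog_arm", "arguments": {
  "slide": [
    [0,0,-0.03],
    [0,-0.01,-0.055],
    [-0.005,-0.035,-0.06],
    [-0.013,-0.07,-0.06],
    [-0.02,-0.11,-0.06],
    [-0.028,-0.155,-0.06],
    [-0.036,-0.2,-0.06],
    [-0.044,-0.245,-0.06],
    [-0.052,-0.29,-0.06],
    [-0.06,-0.33,-0.06]
  ],
  "rotation": [
    [0,0,0],
    [0,0,0],
    [0,0,0],
    [0,0,0],
    [0,0,0],
    [0,0,0],
    [0,0,0],
    [0,0,0],
    [0,0,0],
    [0,0,0]
  ]
}}

```text
t: 17.35
position: [0.5268, -0.1897, 0.1735]
tcp_rot: [0.064, -3.141, -0.0]
ft_force: [-0.0, 0.1, -1.3]
gripper_width: 0.0237
grasp_force: 44.9
```

>>> {"name": "jog_arm", "arguments": {
  "slide": [
    [-0.005,-0.03,0],
    [-0.01,-0.06,0],
    [-0.0135,-0.085,0],
    [-0.016,-0.098,0],
    [-0.0164,-0.1012,0],
    [-0.0164,-0.1012,0.015],
    [-0.0164,-0.1012,0.03],
    [-0.0164,-0.1012,0.045],
    [-0.0164,-0.1012,0.058],
    [-0.0164,-0.1012,0.066]
  ],
  "rotation": [
    [0,0,0],
    [0,0,0],
    [0,0,0],
    [0,0,0.01],
    [0,0,0.01],
    [0,0,0.01],
    [0,0,0.01],
    [0,0,0.01],
    [0,0,0.01],
    [0,0,0.01]
  ]
}}

```text
t: 18.35
position: [0.547, -0.2868, 0.1064]
tcp_rot: [0.051, -3.14, -0.001]
ft_force: [-0.1, -0.6, -2.5]
gripper_width: 0.0236
grasp_force: 44.9
```

```bash
python3 sh.py
```

```text
[ 0.547  -0.2868  0.1064] [ 5.10e-02 -3.14e+00 -1.00e-03] loc [ 0.01784931 -0.24276692] [-0.1 -0.6 -2.5]
scene [(0.9, [0.022, 0.253]), (0.8, [-0.042, 0.269]), (0.73, [0.069, 0.218]), (0.7, [-0.144, -0.033]), (0.68, [0.087, 0.28])]
side [(0.93, [-0.244, -0.019]), (0.85, [-0.089, 0.283]), (0.85, [0.021, 0.289]), (0.64, [0.036, 0.229]), (0.56, [-0.047, 0.275])]
```

>>> {"name": "jog_arm", "arguments": {
  "slide": [
    [0,0,0.003],
    [0,0,0.006],
    [0,0,0.008],
    [0,0,0.01],
    [0,0,0.0115],
    [0,0,0.0125],
    [0,0,0.0135],
    [0,0,0.014],
    [0,0,0.0145],
    [0,0,0.015]
  ],
  "rotation": [
    [0,0,0],
    [0,0,0],
    [0,0,0],
    [0,0,0],
    [0,0,0],
    [0,0,0],
    [0,0,0],
    [0,0,0],
    [0,0,0],
    [0,0,0]
  ]
}}

```text
t: 19.55
position: [0.5476, -0.2878, 0.0926]
tcp_rot: [-0.05, 3.141, -0.0]
ft_force: [-0.1, 0.3, -2.7]
gripper_width: 0.0236
grasp_force: 44.9
```

>>> {"name": "jog_arm", "arguments": {
  "slide": [
    [0,0,0.0002],
    [0,0,0.0004],
    [0,0,0.0006],
    [0,0,0.0008],
    [0,0,0.001],
    [0,0,0.0012],
    [0,0,0.0012],
    [0,0,0.0012],
    [0,0,0.0012],
    [0,0,0.0012]
  ],
  "rotation": [
    [0,0,0],
    [0,0,0],
    [0,0,0],
    [0,0,0],
    [0,0,0],
    [0,0,0],
    [0,0,0],
    [0,0,0],
    [0,0,0],
    [0,0,0]
  ]
}}

```text
t: 20.55
position: [0.5476, -0.2878, 0.0915]
tcp_rot: [-0.05, 3.141, -0.0]
ft_force: [-0.5, 0.1, 0.1]
gripper_width: 0.0237
grasp_force: 44.9
```

Weight is now carried by the stand; release.

>>> {"name": "jog_arm", "arguments": {
  "slide": [
    [0,0,0],
    [0,0,0],
    [0,0,0],
    [0,0,0],
    [0,0,0],
    [0,0,0],
    [0,0,0],
    [0,0,0],
    [0,0,0],
    [0,0,0]
  ],
  "rotation": [
    [0,0,0],
    [0,0,0],
    [0,0,0],
    [0,0,0],
    [0,0,0],
    [0,0,0],
    [0,0,0],
    [0,0,0],
    [0,0,0],
    [0,0,0]
  ],
  "fingers": 1
}}

```text
t: 21.55
position: [0.5476, -0.2878, 0.0913]
tcp_rot: [0.05, -3.141, 0.0]
ft_force: [-0.6, -1.0, -0.2]
gripper_width: 0.0857
grasp_force: 0.0
```

>>> {"name": "jog_arm", "arguments": {
  "slide": [
    [0,0,-0.005],
    [0,0,-0.015],
    [0,0,-0.03],
    [0,0,-0.05],
    [0,0,-0.07],
    [0,0,-0.095],
    [0,0,-0.12],
    [0,0,-0.14],
    [0,0,-0.15],
    [0,0,-0.15]
  ],
  "rotation": [
    [0,0,0],
    [0,0,0],
    [0,0,0],
    [0,0,0],
    [0,0,0],
    [0,0,0],
    [0,0,0],
    [0,0,0],
    [0,0,0],
    [0,0,0]
  ]
}}

```text
t: 22.55
position: [0.5483, -0.288, 0.2435]
tcp_rot: [-0.05, 3.137, -0.002]
ft_force: [-0.7, -0.3, -0.7]
gripper_width: 0.087
grasp_force: 0.0
```

```bash
python3 sh.py; cp pics/tmp_scene.png pics/f7.png; python3 -c "
from h import *
p=cap('wrist','f8.png');s=cap('scene')
for q,z in(('scraper',.04),('dish',.04)): print(q,[(r['p'],onz(p,r['pixel'],z).round(3)) for r in eyes.tip_of(q,p)])
for q in('jar','cup'): print(q,[(r['p'],onz(s,r['pixel'],0).round(3)) for r in eyes.tip_of(q,s)])
a=cv2.imread('pics/f8.png');b=cv2.imread('pics/f7.png');cv2.imwrite('pics/f9.png',cv2.resize(np.hstack([a,b]),(800,300)))"
```

```text
[ 0.5483 -0.288   0.2435] [-5.000e-02  3.137e+00 -2.000e-03] loc [ 0.01902596 -0.24404173] [-0.7 -0.3 -0.7]
scene [(0.96, [0.017, 0.259]), (0.89, [0.082, 0.277]), (0.79, [-0.038, 0.272]), (0.76, [0.065, 0.214]), (0.76, [-0.147, -0.043])]
side [(0.83, [-0.048, 0.277]), (0.8, [-0.092, 0.283]), (0.65, [-0.243, -0.013]), (0.6, [0.021, 0.295]), (0.56, [0.039, 0.23])]
scraper [(0.91, array([ 0.498, -0.467,  0.04 ])), (0.62, array([ 0.549, -0.282,  0.04 ]))]
dish [(0.56, array([ 0.43 , -0.315,  0.04 ]))]
jar [(0.95, array([ 0.697,  0.079, -0.   ]))]
cup [(0.91, array([ 0.698, -0.14 ,  0.   ]))]
```

View pics/f9.png

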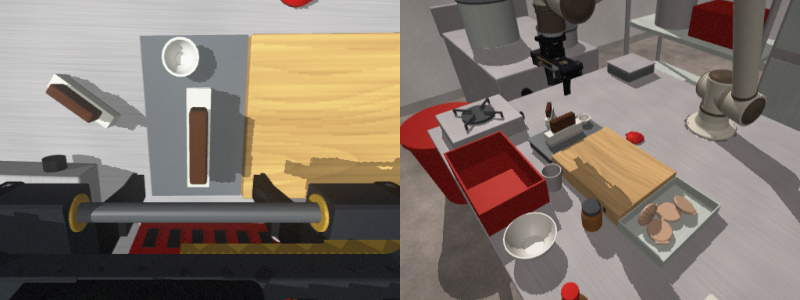

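The scraper stands upright on its stand, all four shells are in the tray, and the dish, jar and cup have not moved.

```bash
python3 -c "
from rig import order
print(order.finish_job())"
```

```text
the job is handed in; nothing more can be done
None
```

I swept all four shells into the scrap tray with the larger scraper and stood it upright on its stand again, leaving the dish, jar and cup in place; I handed the job in at about 23 s.

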